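Empty the tumbler, then hold its key switch at run

ROBOT

A 6-joint arm with a two-finger parallel gripper is mounted at the origin on a cart in front of the work surface, level with it; the furniture and walls round the work are solid. World frame = base frame: x ahead of the robot, y to its left, z up, the work surface at z = 0. Lengths are in mm, angles in rad, forces in N, time in s.
With the tool pointing down it reaches from about 325 to 875 mm from the base axis. Payload 4.4 kg.
Tool frame: the origin (TCP) lies on the centre line of the jaws, within the pads' length; the fingertips stand ahead of it and the grasp point (between the pads) lies 6 mm ahead of it (ctrl.tcp_to_tips is the z of the fingertips in the tool frame, in mm); z points along the fingers, y is the line along which they close (so a half turn about z gives the same grasp; the last joint's range is limited). The gripper opens to 85 mm and grips with 20 to 120 N. Pads are 22 mm wide; open, the fingers measure 114 mm over their backs; the gripper's body (76 mm by 85 mm) begins 54 mm behind the grasp point. The pads swing forward as they close: fully open they stand 13 mm farther back than shut.
Start: joints at [-1.494, 0.207, 1.542, -0, 1.393, -0.15], TCP at [129.842, -560.15, 222.082] pointing down, gripper open.
Joint ranges: [-2.73, 2.73], [-0.86, 2.22], [0.23, 2.46], [-1.11, 4.25], [0.08, 2.63], [-2.82, 2.82]. Speed limits (rad/s): [2.79, 2.79, 3.14, 3.14, 3.14, 3.14].

INTERFACE

Orientations are given as a 3x3 rotation matrix whose columns are the frame's x, y, z axes.
In Python, from plant import ctrl, sensors, optics gives the robot as it stands. Calls block until the motion is done:
- ctrl.move_ptp(position, orientation): joint-space move of the TCP to a pose.
- ctrl.move_l(position, rot=None, vel=150, threshold=None): straight line of the TCP; rot=None keeps the orientation; vel is the mean speed in mm/s. With threshold (N) it stops when the force on the tool has changed by that much, and returns True; else False.
- ctrl.set_joints(angles): joint-space move.
- ctrl.gripper_to(opening, force=None): finger opening in mm; force is the grip in N (None keeps the last); returns when the fingers have stopped.
- ctrl.hold(seconds).
- ctrl.solve_ik(position, orientation): joint angles nearest the present ones, or None.
- sensors.read_state(): the state.
- optics.grab_frame(name): name is "side" or "top" or "wrist"; returns (picture, depth): 420x560x3 uint8, red, green, blue; 420x560 float32, mm along the optical axis (not along the pixel's ray), 0 where there is no reading.
- optics.camera_params(name): a dict with "mtx" (3x3 intrinsics, pixels), "R" (3x3) and "t" (3): a world point X has camera coordinates R X + t; the wrist camera has in their place "T_tool_cam" (4x4, takes a point from camera to tool coordinates, whose origin is the TCP and whose axes are the flange's). Camera axes: x right, y down, z forward; pixel columns grow to the right and rows downward; lengths in mm; the calibration is good to about 2 mm. The wrist camera is an equidistant fisheye: a pixel r from the principal point sees the ray r / f radians off the axis. A picture is of the moment at which its call begins: read the wrist's pose just before it. camera_params takes no time and is no camera call.
A pose or a line that the arm cannot do raises ctrl.MotionError and nothing moves.
- ctrl.finish_job(): hands the job in; it is judged then, once.
The state is a dict: "t": time; "q": joint angles; "qvel": joint speeds; "tau": joint torques, N m; "eef_pos": TCP position; "eef_rot": TCP orientation; "force": force on the tool from outside, world axes, zero at the start; "wrist_torque": the same for the moment, N m; "grip_width": finger opening in mm; "grasp_force": force on a finger pad.
Only numpy, scipy, OpenCV 4.12 (cv2) and the standard library are available. Lean on these libraries where they do the work, as an engineer would, in place of code of your own. Each camera call takes 0.05 s, during which the arm holds its last target. There are 200 camera calls.

TASK

Tip the tumbler's barrel over with its crank so that all four nuts drop into the catch pan, and bring the barrel back fully upright. Then take the key from the wooden stand, work it past the stiff pins down into the key switch until it is fully home, turn it a quarter clockwise against the spring and keep holding it there to run the empty barrel: finish with the key still gripped and turned. Leave the oil can and the brass tin where they stand.

Things in the scene. Friction and masses are not known exactly. Their poses are not given: they have to be found in the camera images.
- crank (a point): Middle of the black crank grip, 130 mm in front (-x) of the tumbler's middle: a round level bar along x, 18 mm thick, 66 mm long, free to spin on its spindle. It circles the barrel's pivot axis at 75 mm radius: barrel upright, the arm points to tumbler -y, 20 degrees above level; tipping carries it up, over the top and down on the +y side. 4 to 8 N at the grip turn it.
- drum (a joint): Tilt of the barrel about its level pivot, rad: 0 upright on its stop, up to 2.4 (138 degrees) tipped over towards the tumbler's +y on the other stop. The pivot is stiff: the barrel stays where it is left. The nuts slide out only near the far end, beyond about 2.1, some a moment later.
- tumbler: Grey bench tumbler fixed to the bench: base 165 x 235 mm, two brackets carrying the barrel, an open steel pot 95 mm wide, 85 mm deep, with a motor below. Origin: bench level under the barrel's middle. The crank front faces -x; the barrel pivots about the x axis at 135 mm height, tips towards +y. Its rim is at 175 mm; the crank grip's middle passes the top at 210 mm.
- pan (a point): Middle of the inside floor (21 mm above the bench) of the tumbler's open steel catch pan, 130 (x) x 195 (y) mm with walls 34 mm high, below the barrel and reaching out on its +y side. Axes as the tumbler's.
- lock_mouth (a point): Middle of the key slot in the top of the key switch, 100 mm above the bench: 44 mm square steel flange on a 43 mm round housing on an 80 x 80 x 72 mm aluminium box, fixed. Slot 14.8 mm along y, 6.8 mm along x, same either way round. The flange is 8 mm thick and fixed; below it the slot goes on in the turning plug. Two stiff spring pins there resist the key with up to about 15 N.
- lock_seat (a point): Middle of the floor of the key slot, 25 mm below the mouth, axes as lock_mouth. When the key, pressed with a slight wiggle past the pins, is fully home its tip stands here, its head's centre 55 mm above. Only then (within 3 to 4 mm) does its bit clear the flange so that it can turn.
- plug (a joint): Turn of the plug in the key switch, rad: 0 at rest, growing clockwise seen from above to a stop at 1.6 (a quarter turn). A spring (up to 0.09 N m) brings it back when the key is let go. The key has about 8 degrees of play in the slot and is turned that much further than the plug.
- key_head (a point): Centre of the key's flat dark head: 30 mm wide (y), 9 mm thick (x), 28 mm tall with shouldered top; grip it across the 9 mm. z points up from tip to head. The key is 69 mm long and stands tip down in the stand, the head 16 mm clear of the wood. Below it a 5.5 mm round shank, and at the tip a flat bit 13 mm wide (y), 5 mm thick (x), 14 mm tall, rounded at its end.
- key_tip (a point): Tip of the key, on its axis 55 mm below the middle of its head; axes as key_head.
- stand: Wooden block 50 x 110 x 80 mm, fixed to the bench, origin in the middle of its underside. The key stands 25 mm deep in a close slot at y = +32 mm, its head's width along the block's y; a dark punch and a brass scriber, 10 mm round and fixed, stick up 55 and 43 mm from it at y = -12 and -38 mm.
- oil_can: Brass oil can 74 mm across, 186 mm tall, standing on the bench; origin under its middle. Bystander.
- brass_tin: Low open brass tin 58 mm across, 39 mm tall, standing on the bench; origin under its middle. Bystander.
- nut_1: Steel hex nut, 18 mm across flats, 10 mm thick, origin in the middle of its underside; starts on the floor of the barrel with three others.
- nut_2: Steel hex nut, 18 mm across flats, 10 mm thick, origin in the middle of its underside; starts on the floor of the barrel with three others.
- nut_3: Steel hex nut, 18 mm across flats, 10 mm thick, origin in the middle of its underside; starts on the floor of the barrel with three others.
- nut_4: Steel hex nut, 18 mm across flats, 10 mm thick, origin in the middle of its underside; starts on the floor of the barrel with three others.

How it is judged (in metres and radians):
On the way, in this order (a step that is already met when the one before it is completed fails the run):
1. all four nuts lie in the catch pan (x of nut_1 in the frame of pan between -0.066 and 0.066 m and y of nut_1 in the frame of pan between -0.098 and 0.098 m and z of each of nut_1, nut_2, nut_3, nut_4 in the frame of pan below 0.03 m and x of nut_2 in the frame of pan between -0.066 and 0.066 m and y of nut_2 in the frame of pan between -0.098 and 0.098 m and x of nut_3 in the frame of pan between -0.066 and 0.066 m and y of nut_3 in the frame of pan between -0.098 and 0.098 m and x of nut_4 in the frame of pan between -0.066 and 0.066 m and y of nut_4 in the frame of pan between -0.098 and 0.098 m), for 0.2 s.
2. the barrel is back upright (value of joint drum below 0.1 rad), for 0.2 s.
3. the key is fully home in the key switch (z of key_tip in the frame of lock_seat below 0.004 m and horizontal distance between key_tip and lock_seat below 0.003 m and angle between key_tip's own z axis and vertical below 0.15 rad), for 0.1 s.
At the end, for the whole second after the job is handed in: The key is gripped in the fingers and fully home in the key switch (tip within 4 mm of the slot's floor), the plug held turned clockwise by more than 1.25 rad (quarter turn, stop at 1.6); the barrel is upright within 0.12 rad and all four nuts lie in the catch pan (all of step 1 and all of step 3 and value of joint plug above 1.25 rad and contact force between the fingers and key above 1 N and value of joint drum below 0.12 rad); the arm keeps its last pose, push and grip.
It fails at once if the oil can or the brass tin is shifted by more than 3 cm (distance of any of oil_can, brass_tin from where it was at the start of the episode above 0.03 m).
It also fails if it takes over 72 s, if anything falls off the work surface, if the arm or the gripper's body presses on something with over 40 N, if the wrist force passes 120 N, or if a joint passes its speed limit or range.

## Working session

There is one attempt and no reset: what is moved stays moved. The work goes in short steps, each a Python script; the robot and the scene stay as the last script left them, time stands still between calls to the robot, and variables do not carry over. Pictures are saved under pics/ and viewed, at most 10 in all, crops included, and the job is handed in when it is done.

```bash
ls; mkdir -p pics; python3 - <<'E'
from plant import ctrl,sensors,optics
import cv2,numpy as np
s=sensors.read_state();print(s,ctrl.tcp_to_tips)
for n in("top","side"):
    p,d=optics.grab_frame(n);np.savez('/tmp/%s.npz'%n,p=p,d=d)
    cv2.imwrite('pics/%s.png'%n,p[:,:,::-1]);c=optics.camera_params(n);print(n,c)
print(optics.camera_params("wrist"))
E
```

```text
pics
{'t': 0.0, 'q': array([-1.49347435e+00,  2.07445093e-01,  1.54298471e+00,  4.23166466e-05,
        1.39350240e+00, -1.50488614e-01]), 'qvel': array([-0.00020018,  0.00024797,  0.0018223 , -0.00170375, -0.0004046 ,
        0.00024784]), 'tau': array([-7.72067415e-04, -3.83038080e+01, -2.91597980e+01, -2.85185470e-04,
        1.07613413e-02, -1.59766387e-05]), 'eef_pos': array([ 129.80787301, -559.34372586,  220.89696133]), 'eef_rot': array([[ 9.74164921e-01,  2.25837747e-01, -1.39189301e-04],
       [ 2.25837450e-01, -9.74162199e-01,  2.33577379e-03],
       [ 3.91912935e-04, -2.30686305e-03, -9.99997262e-01]]), 'force': array([0.08687883, 0.00786452, 0.88213793]), 'wrist_torque': array([-0.0511751 , -0.05223003,  0.01717891]), 'grasp_force': 0.0, 'grip_width': 85.37753063969987} 25.0
top {'mtx': array([[525.35176413,   0.        , 268.23617183],
       [  0.        , 525.35176413, 207.67441607],
       [  0.        ,   0.        ,   1.        ]]), 'R': array([[-0.19458172, -0.98087637,  0.00441503],
       [-0.93217185,  0.18351535, -0.31205411],
       [ 0.30527628, -0.06483559
[... 273 characters left out ...]
.97593237, -0.00375918],
       [-0.76706461,  0.17375505, -0.61759296],
       [ 0.60338214, -0.13177705, -0.78648891]]), 't': array([ 126.37273611,  503.71386502, 1221.39845368])}
{'mtx': array([[325.1922621 ,   0.        , 280.28564101],
       [  0.        , 325.1922621 , 208.47011625],
       [  0.        ,   0.        ,   1.        ]]), 'T_tool_cam': array([[-6.36135719e-04, -9.59112868e-01, -2.83023146e-01,
         7.23910266e+01],
       [ 9.99999114e-01, -9.41060912e-04,  9.41437050e-04,
        -1.43569660e+00],
       [-1.16928641e-03, -2.83022296e-01,  9.59112617e-01,
        -1.52043445e+02],
       [ 0.00000000e+00,  0.00000000e+00,  0.00000000e+00,
         1.00000000e+00]])}
```

View pics/top.png

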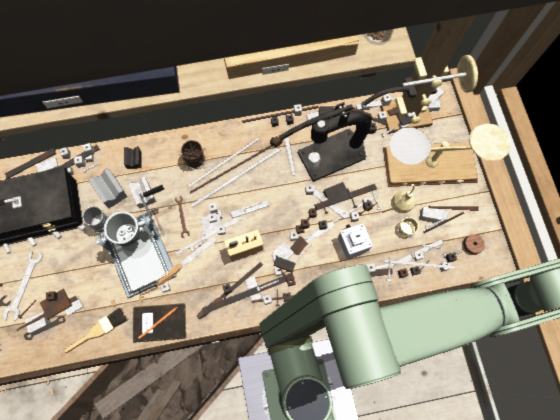

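View pics/side.png

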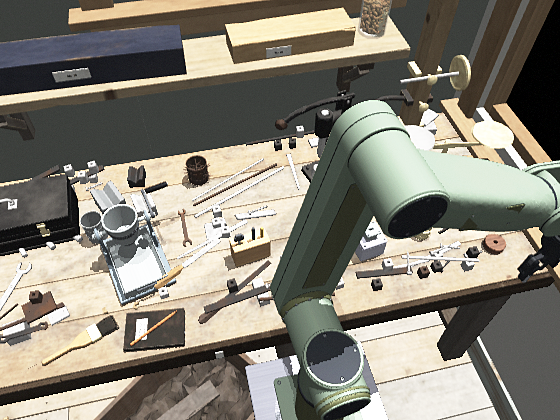

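The top view shows the tumbler at (122,230) with its pan at (150,268) and crank near (150,190). The stand is at (243,243), the switch at (355,240), the oil can at (404,200) and the tin at (408,228). The side view agrees. Next I'll zoom in and read the depth.

```bash
cat > h.py <<'E'
import numpy as np,cv2
from plant import ctrl,sensors,optics
def cloud(n,p=None,d=None):
    c=optics.camera_params(n);K=c['mtx']
    v,u=np.mgrid[0:420,0:560]
    X=np.stack([(u-K[0,2])/K[0,0]*d,(v-K[1,2])/K[1,1]*d,d],-1)
    return (X-c['t'])@c['R']   # R^T (X-t)
def px(n,P):
    c=optics.camera_params(n);q=c['mtx']@(c['R']@np.asarray(P,float)+c['t']);return q[:2]/q[2]
def ray(n,u,v,z):
    c=optics.camera_params(n);d=c['R'].T@np.linalg.inv(c['mtx'])@[u,v,1];o=-c['R'].T@c['t'];return o+d*(z-o[2])/d[2]
E
python3 - <<'E'
from h import *
f=np.load('/tmp/top.npz');p=f['p'];W=cloud('top',d=f['d'].astype(float))
def at(u,v): return W[v,u].round()
for uv in [(122,235),(150,268),(243,243),(355,240),(404,200),(408,228),(200,300)]: print(uv,at(*uv))
# top surfaces: points by height near each
def sel(c,r,z0,z1):
    m=(np.hypot(W[...,0]-c[0],W[...,1]-c[1])<r)&(W[...,2]>z0)&(W[...,2]<z1);return W[m],m
for nm,uv,r,z0,z1 in [('stand',(243,243),75,74,86),('flange',(355,240),60,95,105),('box',(355,240),70,66,78)]:
    P,m=sel(W[uv[1],uv[0]],r,z0,z1)
    rect=cv2.minAreaRect(P[:,:2].astype(np.float32)); print(nm,len(P),rect,P.mean(0))
a=cv2.resize(p[170:310,75:205],(650,600)[:2] and (557,600),interpolation=cv2.INTER_CUBIC)
b=cv2.resize(p[225:265,220:270],(243,194),interpolation=cv2.INTER_CUBIC)
c=cv2.resize(p[220:262,335:378],(243,237),interpolation=cv2.INTER_CUBIC)
o=np.zeros((600,800,3),np.uint8);o[:,:557]=a;o[:194,557:]=b;o[200:437,557:]=c
cv2.imwrite('pics/crop.png',o[...,::-1])
E
```

```text
(122, 235) [576. 445.  91.]
(150, 268) [474. 386.  17.]
(243, 243) [482.  80.  77.]
(355, 240) [ 418. -261.  101.]
(404, 200) [ 529. -462.   53.]
(408, 228) [ 444. -463.    9.]
(200, 300) [346. 247.  -2.]
stand 439 ((483.8531188964844, 77.47051239013672), (53.09605026245117, 109.7192153930664), 8.130818367004395) [481.99672354  76.4273079   79.3034262 ]
flange 154 ((430.4361572265625, -273.88824462890625), (45.63620376586914, 43.661258697509766), 10.035929679870605) [ 429.95007729 -274.0446692    99.05329831]
box 376 ((430.59405517578125, -273.4276123046875), (80.77412414550781, 82.79261016845703), 8.255539894104004) [ 426.21588637 -269.82877476   71.43938827]
```

View pics/crop.png

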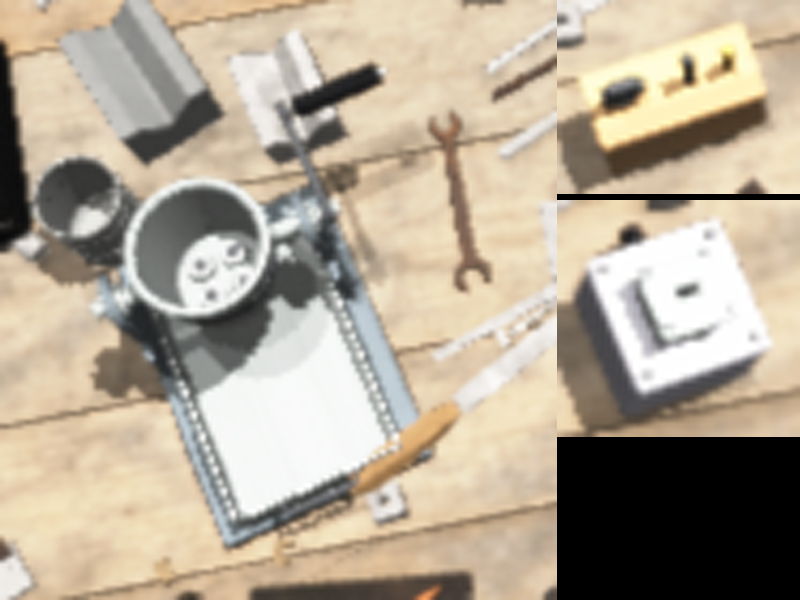

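The crop shows the grip from (300,103) to (380,72) and the rim circle centred at (197,250) with four nuts inside. The slot is a dark dash at (687,290). The key is at the left (+y) end of the stand, at (623,93). I'll move along the three sites with the wrist camera to refine these.

```bash
cat >> h.py <<'E'
def tool(yaw,s=1):
    "tool down, tool y along s*(cos yaw, sin yaw)"
    y=s*np.array([np.cos(yaw),np.sin(yaw),0]);z=np.array([0,0,-1.]);return np.stack([np.cross(y,z),y,z],1)
def wpt(st,u,v,z):
    c=optics.camera_params('wrist');K=c['mtx'];T=c['T_tool_cam']
    a=np.array([(u-K[0,2])/K[0,0],(v-K[1,2])/K[1,1]]);r=np.linalg.norm(a)
    d=np.r_[a/r*np.sin(r),np.cos(r)] if r>0 else np.array([0,0,1.])
    R=st['eef_rot'];d=R@T[:3,:3]@d;o=st['eef_pos']+R@T[:3,3]
    return o+d*(z-o[2])/d[2]
E
python3 - <<'E'
from h import *
g=ray('top',154,190.5,160.7);e1=ray('top',75+300/4.285,170+103/4.285,161);e2=ray('top',75+380/4.285,170+72/4.285,161)
b=ray('top',75+197/4.285,170+250/4.285,175)
dd=e1-e2
print('grip',g,'yaw from bar',np.degrees(np.arctan2(dd[1],dd[0])),'barrel',b)
v=b-g; print('yaw tumbler',np.degrees(np.arctan2(v[1],v[0])-np.arctan2(70.5,130)))
yt=np.arctan2(v[1],v[0])-np.arctan2(70.5,130)
sw=np.array([430.4,-273.6]);key=np.array([479.3,109.2]);yk=np.radians(8.5)
print('slot by ray',ray('top',335+(687-557)/243*43,220+(290-200)/237*42,100))
for s in(1,-1):
  for dy in(0,-.9,-1.8):
    for nm,P in(('sw',[*sw,130]),('key',[*key,130])):
      q=ctrl.solve_ik(P,tool(yk+dy,s));print(s,dy,nm,None if q is None else np.round(q,2))
for s in(1,-1):
  for nm,P in(('cr',[g[0],g[1],170]),):
      q=ctrl.solve_ik(P,tool(yt+np.pi/2,s));print(s,nm,None if q is None else np.round(q,2))
for s in(1,-1):
  for nm,P in(('sw',[*sw,300]),('key',[*key,300]),('cr',[g[0],g[1],330])):
      q=ctrl.solve_ik(P,tool(yt+np.pi/2 if nm=='cr' else yk,s));print(s,nm,None if q is None else np.round(q,2))
E
```

```text
grip [675.62603398 317.66066982 160.7       ] yaw from bar 101.86265506504671 barrel [570.26197347 426.58229642 175.        ]
yaw tumbler 105.5775466920738
slot by ray [ 429.07285043 -273.86120695  100.        ]
1 0 sw [-0.74  0.17  1.79 -0.    1.18 -0.88]
1 0 key [ 0.05  0.13  1.84 -0.    1.18 -0.1 ]
1 -0.9 sw [-0.74  0.17  1.79 -0.    1.18  0.02]
1 -0.9 key [ 0.05  0.13  1.84 -0.    1.18  0.8 ]
1 -1.8 sw [-0.74  0.17  1.79 -0.    1.18  0.92]
1 -1.8 key [ 0.05  0.13  1.84 -0.    1.18  1.7 ]
-1 0 sw [-0.74  0.17  1.79 -0.    1.18  2.26]
-1 0 key None
-1 -0.9 sw None
-1 -0.9 key [ 0.05  0.13  1.84 -0.    1.18 -2.34]
-1 -1.8 sw [-0.74  0.17  1.79 -0.    1.18 -2.23]
-1 -1.8 key [ 0.05  0.13  1.84 -0.    1.18 -1.44]
1 cr None
-1 cr [ 0.32  0.61  1.1  -0.    1.43  0.05]
1 sw [-0.74  0.02  1.59 -0.    1.53 -0.88]
1 key [ 0.05 -0.03  1.63 -0.    1.53 -0.1 ]
1 cr None
-1 sw [-0.74  0.02  1.59 -0.    1.53  2.26]
-1 key None
-1 cr [ 0.32  0.54  0.88 -0.    1.72  0.05]
```

```bash
cat > look.py <<'E'
from h import *
import pickle
yk=np.radians(8.5);yt=np.radians(104)
out=[]
for nm,P,R in(('sw',[430,-274,290],tool(yk)),('key',[479.3,109,300],tool(yk)),('cr',[676,318,330],tool(yt+np.pi/2,-1))):
    ctrl.move_ptp(P,R);ctrl.hold(.25)
    st=sensors.read_state();p,d=optics.grab_frame('wrist');out.append((nm,st,p,d))
pickle.dump(out,open('/tmp/w.pkl','wb'));print(st['t'])
o=np.zeros((600,800,3),np.uint8)
for i,(nm,st,p,d) in enumerate(out): o[(i//2)*300:(i//2)*300+300,(i%2)*400:(i%2)*400+400]=cv2.resize(p,(400,300),interpolation=cv2.INTER_AREA)
cv2.imwrite('pics/w.png',o[...,::-1])
E
python3 look.py
```

```text
5.05
```

View pics/w.png

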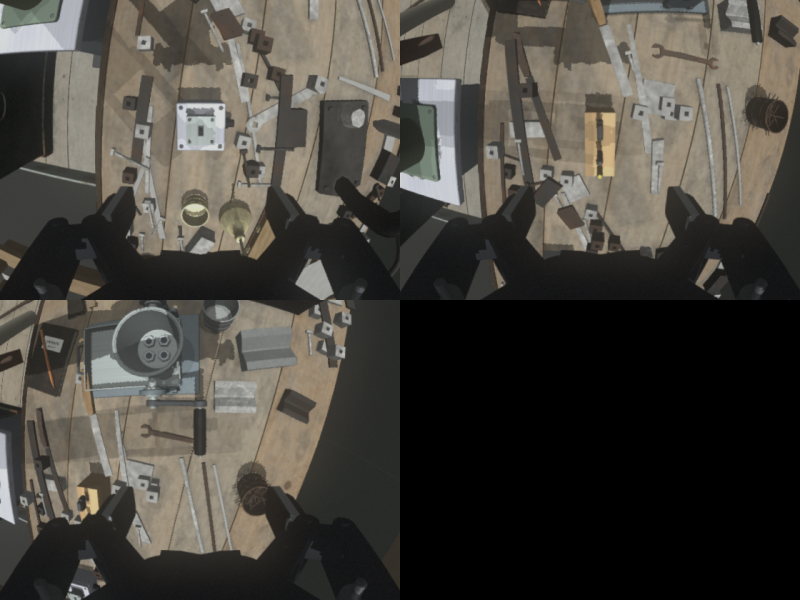

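The slot is at about (200,130) in the first panel, the key head at about (600,130) in the second and the grip bar at about (200,430) in the third. Next, masks at full resolution.

```bash
python3 - <<'E'
from h import *
import pickle
o=np.zeros((600,800,3),np.uint8)
D={n:(s,p,d) for n,s,p,d in pickle.load(open('/tmp/w.pkl','rb'))}
def comps(nm,box,thr,z,amin):
    s,p,d=D[nm];x0,y0,x1,y1=box;g=p[y0:y1,x0:x1].max(2)
    m=(g<thr).astype(np.uint8);n,l,st,c=cv2.connectedComponentsWithStats(m)
    for i in range(1,n):
        if st[i,4]<amin: continue
        pts=np.argwhere(l==i)[:,::-1]+[x0,y0]
        W=np.array([wpt(s,u,v,z)[:2] for u,v in pts]).astype(np.float32)
        r=cv2.minAreaRect(W);print(nm,'px',(c[i]+[x0,y0]).round(1),st[i,4],'world',np.round(W.mean(0),1),'rect',np.round(r[0],1),np.round(r[1],1),round(r[2],1))
comps('cr',(255,130,310,225),55,161,80)
comps('key',(255,130,310,250),60,124,30)
comps('sw',(262,165,300,200),110,100,10)
for i,(nm,b,k) in enumerate((('cr',(240,120,320,240),5),('key',(250,130,310,255),4),('sw',(240,135,325,215),4))):
    s,p,d=D[nm];c=p[b[1]:b[3],b[0]:b[2]];c=cv2.resize(c,None,fx=3.2 if i==0 else 3,fy=3.2 if i==0 else 3,interpolation=cv2.INTER_CUBIC)
    x=[0,270,460][i];o[:c.shape[0],x:x+c.shape[1]]=c
cv2.imwrite('pics/wc.png',cv2.convertScaleAbs(o[:400,:720,::-1],alpha=1.4))
s,p,d=D['sw'];print(p[165:200:2,262:300:2].max(2))
E
```

```text
cr px [274.1 181.2] 296 world [668.9 321.9] rect [669.7 318.7] [ 6.  64.5] 12.2
cr px [284.8 182.1] 252 world [679.6 323.6] rect [679.9 321.8] [ 5.7 63.5] 15.5
sw px [280.9 182.9] 87 world [ 430.4 -273.7] rect [ 430.5 -273.9] [ 6.5 13.2] 8.4
sw px [264.7 197.5] 11 world [ 415.4 -292.3] rect [ 415.6 -291.7] [2.2 4.5] 7.6
sw px [296.2 197.5] 13 world [ 449.2 -287.4] rect [ 449.5 -287.3] [3.3 3.4] 9.0
[[182 133 129 182 189 192 187 188 200 205 205 200 203 203 200 202 199 145
  155]
 [175 100 101 178 190 191 188 186 178 178 200 201 205 203 202 203 181 109
  114]
 [180 125 146 188 191 191 187 180 177 177 177 197 206 205 202 201 189 127
  130]
 [188 186 186 190 189 191 184 171 176 176 176 179 203 205 200 202 203 194
  198]
 [174 174 176 186 174 176 173 171 176 178 177 173 184 204 203 202 204 200
  200]
 [170 171 169 174 174 175 171 165 152 152 153 155 177 184 203 203 206 198
  200]
 [170 171 169 173 174 176 172 163 100  98  98 108 175 177 198 204 205 198
  201]
 [171 172 171 175 176 177 173 161  82  65  70 106 177 177 177 180 182 178
  199]
 [173 172 171 175 176 177 172 162  80  65  66 110 178 178 177 176 177 171
  184]
 [173 173 172 176 178 177 174 161  81  67  66 109 179 178 178 177 179 173
  177]
 [173 173 171 178 177 178 175 162  82  78  75 107 180 181 178 178 179 174
  175]
 [174 173 172 178 178 178 176 164  80  66  67 109 180 179 178 177 179 175
  175]
 [173 173 173 178 178 179 176 164  89  82  81 115 181 181 178 180 181 175
  184]
 [175 174 176 180 182 180 176 175 179 178 179 176 183 180 179 178 181 177
  184]
 [176 175 175 180 181 181 176 176 183 185 185 180 184 182 179 180 181 177
  177]
 [177 106 170 181 182 183 178 177 184 185 185 180 185 183 180 180 178 170
  173]
 [171  99 113 178 183 182 179 179 185 185 187 182 186 183 181 182 161  94
  120]
 [168  98 107 178 183 184 180 179 185 187 187 182 186 184 182 183 145  98
  120]]
```

View pics/wc.png

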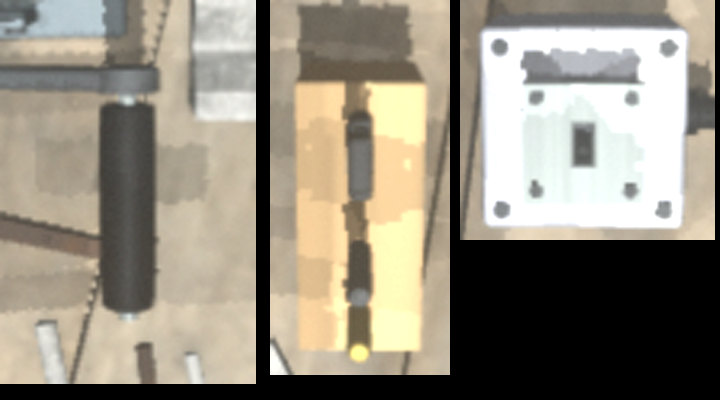

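Results so far: grip at (674.9, 320.3) with yaw 103.8°, slot at (430.4, -273.7) with yaw 8.4°, and the key head's light top face at pixel (280,186). Now the crank.

```bash
cat > crank.py <<'E'
from h import *
yt=np.radians(103.8);R=tool(yt+np.pi/2,-1)
ty=np.array([-np.sin(yt),np.cos(yt),0]);G=np.array([674.9,320.3,160.7])
piv=G+70.5*ty;piv[2]=135
def P(t): a=np.radians(20)+t;return piv-75*np.cos(a)*ty+[0,0,75*np.sin(a)+6]
def arc(t0,t1,n,vel=70):
    for t in np.linspace(t0,t1,n+1)[1:]:
        ctrl.move_l(P(t),vel=vel);s=sensors.read_state();f=s['force']
        print(round(t,2),'F',f.round(1),'g',round(s['grasp_force'],1),round(s['grip_width'],1),'err',(s['eef_pos']-P(t)).round(1))
        if np.linalg.norm(f)>45: print('ABORT');return False
    return True
E
python3 - <<'E'
from crank import *
ctrl.gripper_to(50);ctrl.move_l(P(0),rot=R,vel=150)
ctrl.gripper_to(10,40)
s=sensors.read_state();print(s['t'],s['force'],s['grip_width'],s['grasp_force'],s['eef_pos']-P(0))
if s['grip_width']>14: arc(0,.6,3)
E
```

```text
7.25 [-0.00452082  1.12962191 -0.25251012] 10.073252940638007 0.0 [0.0272357  0.03492086 0.12399009]
```

```bash
python3 - <<'E'
from crank import *
st=sensors.read_state();p,d=optics.grab_frame('wrist');t,_=optics.grab_frame('side')
o=np.hstack([p[:,80:480],cv2.resize(t[150:320,50:250],(400,340)).repeat(1,0) if 0 else cv2.copyMakeBorder(cv2.resize(t[150:300,60:220],(400,375)),0,45,0,0,cv2.BORDER_CONSTANT)])
cv2.imwrite('pics/c1.png',cv2.convertScaleAbs(o[...,::-1],alpha=1.5))
E
```

```text
(no output)
```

View pics/c1.png

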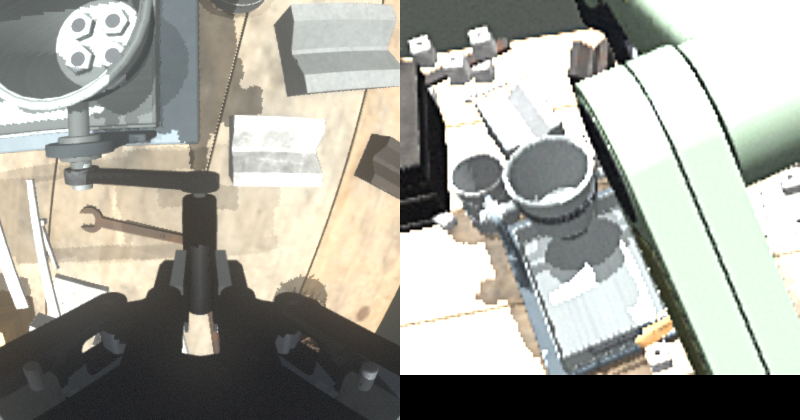

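```bash
python3 - <<'E'
from crank import *
import pickle
def w3(st,u,v,d):
    c=optics.camera_params('wrist');K=c['mtx'];T=c['T_tool_cam']
    a=np.array([(u-K[0,2])/K[0,0],(v-K[1,2])/K[1,1]]);r=np.linalg.norm(a)
    q=np.r_[a/r*np.tan(r),1]*d
    return st['eef_pos']+st['eef_rot']@(T[:3,:3]@q+T[:3,3])
D={n:(s,p,d) for n,s,p,d in pickle.load(open('/tmp/w.pkl','rb'))}
s,p,d=D['cr']
for v in(160,175,190,205):
    print([w3(s,u,v,d[v,u]).round(0) for u in (276,280,284)])
st=sensors.read_state();p,d=optics.grab_frame('wrist');print(st['grip_width'],st['force'])
for v in(180,210,240,260,280,300,335):
    print(v,[w3(st,u,v,d[v,u]).round(0) for u in (258,270,280,290,302)])
E
```

```text
[array([665., 345., 168.]), array([669., 346., 169.]), array([673., 347., 169.])]
[array([669., 330., 169.]), array([673., 332., 171.]), array([677., 332., 168.])]
[array([673., 316., 169.]), array([676., 317., 170.]), array([680., 317., 169.])]
[array([676., 301., 169.]), array([680., 302., 169.]), array([684., 302., 168.])]
9.839163858291101 [-0.34814374  0.06531513  0.47211858]
180 [array([655., 359., 166.]), array([660., 361., 170.]), array([665., 362., 171.]), array([670., 363., 168.]), array([694., 334.,  -1.])]
210 [array([658., 293.,   0.]), array([664., 346., 168.]), array([668., 348., 169.]), array([673., 348., 167.]), array([702., 304.,  -0.])]
240 [array([665., 263.,   6.]), array([667., 331., 167.]), array([672., 333., 170.]), array([677., 333., 168.]), array([711., 271.,  -1.])]
260 [array([663., 331., 192.]), array([669., 325., 177.]), array([675., 322., 170.]), array([680., 323., 169.]), array([681., 335., 192.])]
280 [array([664., 331., 210.]), array([671., 315., 180.]), array([677., 312., 171.]), array([683., 311., 168.]), array([680., 334., 209.])]
300 [array([665., 332., 225.]), array([675., 296., 167.]), array([680., 299., 170.]), array([686., 300., 169.]), array([679., 336., 226.])]
335 [array([668., 316., 224.]), array([706., 140.,  -0.]), array([718., 143.,   0.]), array([730., 145.,  -0.]), array([684., 320., 224.])]
```

```bash
python3 - <<'E'
from crank import *
for w in(5,0):
    ctrl.gripper_to(w,40);ctrl.hold(.2);s=sensors.read_state();print(s['t'],s['grip_width'],s['grasp_force'],s['force'])
E
```

```text
7.825 4.957570366361776 0.0 [-0.61087869  0.01397115 -0.16317814]
8.25 0.020270196291490322 0.0 [ 0.65422088 -0.23745903  0.15437844]
```

```bash
python3 - <<'E'
from crank import *
import pickle
c=optics.camera_params('wrist');K=c['mtx'];T=c['T_tool_cam']
v,u=np.mgrid[0:420,0:560];a=np.stack([(u-K[0,2])/K[0,0],(v-K[1,2])/K[1,1]],-1);r=np.linalg.norm(a,axis=-1)+1e-9
def tc(d):
    q=np.dstack([a/r[...,None]*np.tan(r)[...,None],np.ones_like(r)])*d[...,None];return q@T[:3,:3].T+T[:3,3]
D={n:(s,p,d) for n,s,p,d in pickle.load(open('/tmp/w.pkl','rb'))}
def rep(d,nm):
    X=tc(d.astype(float));print(nm)
    for y0,y1 in((-60,-40),(-40,-22),(-22,-14),(-14,-2),(-2,2),(2,14),(14,22),(22,40),(40,60)):
        m=(d>0)&(abs(X[...,0])<25)&(X[...,1]>y0)&(X[...,1]<y1)&(X[...,2]<45)&(X[...,2]>-60)
        if m.sum(): q=X[m];i=q[:,2].argmax();print(y0,y1,m.sum(),'zmax',q[:,2].max().round(),q[i].round(), 'x',q[:,0].min().round(),q[:,0].max().round())
rep(D['key'][2],'open')
_,d=optics.grab_frame('wrist');rep(d,'closed on')
E
```

```text
open
-60 -40 2205 zmax -22.0 [ -3. -43. -22.] x -10.0 13.0
40 60 2202 zmax -22.0 [ -5.  43. -22.] x -11.0 13.0
closed on
-40 -22 152 zmax -54.0 [ 13. -24. -54.] x -7.0 15.0
-22 -14 212 zmax -50.0 [  8. -16. -50.] x 7.0 14.0
-14 -2 1883 zmax 7.0 [20. -9.  7.] x -8.0 25.0
-2 2 1176 zmax -1.0 [ 9. -1. -1.] x -10.0 25.0
2 14 2082 zmax 6.0 [21.  9.  6.] x -10.0 25.0
14 22 220 zmax -38.0 [  8.  14. -38.] x 7.0 14.0
22 40 179 zmax -54.0 [ 13.  28. -54.] x -7.0 15.0
```

The depth image shows the fingertips about 34 mm short of where the tool frame puts them, so they are hovering above the bar. A light touch on the bar will confirm it.

```bash
python3 - <<'E'
from crank import *
s=sensors.read_state();z0=s['eef_pos'][2]
r=ctrl.move_l(P(0)-[0,0,25],vel=20,threshold=3);s=sensors.read_state();print(r,s['eef_pos'],s['force'],s['t'])
ctrl.move_l(s['eef_pos']+[0,0,15],vel=100)
E
```

```text
True [675.27096313 320.41118039 160.29443113] [ 0.74042652 -0.15255481  3.16662547] 8.8667
```

Contact puts the tips at tool z of about -9.4, so the grasp point is at about -28. I'll regrasp with that offset.

```bash
sed -i 's/+6\])/-27.5])/' crank.py; python3 - <<'E'
from crank import *
ctrl.gripper_to(45);ctrl.move_l(P(0),vel=100)
ctrl.gripper_to(5,40)
s=sensors.read_state();print(s['t'],s['force'],s['grip_width'],s['grasp_force'],s['eef_pos']-P(0))
if s['grip_width']>14 and arc(0,.6,3):
    arc(.6,2.1,6)
E
```

```text
10.4 [0.29437622 0.41300933 0.26221291] 5.003394141554577 0.0 [0.08465088 0.02763431 0.22436077]
```

```bash
python3 - <<'E'
from crank import *
st=sensors.read_state();p,d=optics.grab_frame('wrist');np.savez('/tmp/c2.npz',p=p,d=d)
t,_=optics.grab_frame('top')
o=np.hstack([p[:,80:480],cv2.copyMakeBorder(cv2.resize(t[150:300,90:250],(400,375),interpolation=cv2.INTER_CUBIC),0,45,0,0,cv2.BORDER_CONSTANT)])
cv2.imwrite('pics/c2.png',cv2.convertScaleAbs(o[...,::-1],alpha=1.3))
E
```

```text
(no output)
```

View pics/c2.png

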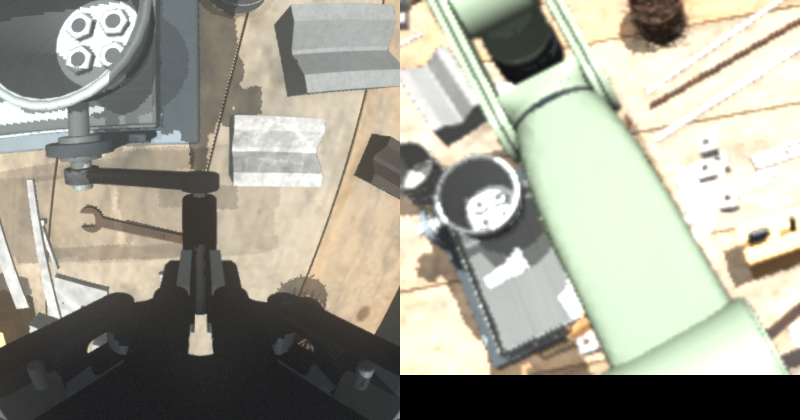

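```bash
python3 - <<'E'
from crank import *
s=sensors.read_state();print(P(0),s['eef_pos'],s['q'],s['grip_width'])
E
grep 6 crank.py
```

```text
[674.87761201 320.29450098 166.65151075] [674.90100168 320.32497799 166.77046157] [ 3.27501837e-01  6.11368633e-01  1.10029511e+00 -5.86891851e-06
  1.43156887e+00  8.66167834e-02] 4.978753946743533
ty=np.array([-np.sin(yt),np.cos(yt),0]);G=np.array([674.9,320.3,160.7])
def P(t): a=np.radians(20)+t;return piv-75*np.cos(a)*ty+[0,0,75*np.sin(a)+6]
```

The `sed` pattern didn't match, so the grip height never changed. Fixing that.

```bash
sed -i 's/(a)+6\]/(a)-27.5]/' crank.py; python3 - <<'E'
from crank import *
ctrl.gripper_to(45);ctrl.move_l(P(0),vel=100)
ctrl.gripper_to(5,40)
s=sensors.read_state();print(s['t'],s['force'],s['grip_width'],s['grasp_force'],s['eef_pos'])
if s['grip_width']>14 and arc(0,.6,3):
    arc(.6,2.1,6)
E
```

```text
11.8083 [-2.61468688 -2.10704522  3.89356581] 16.08316449836546 39.20547612011433 [674.56216157 320.27028873 134.24371726]
0.2 F [-1.  -0.4  1.7] g 40.0 16.4 err [-0.  -0.   0.5]
0.4 F [-0.3  0.5  0.6] g 40.1 16.2 err [ 0.1 -0.   0.5]
0.6 F [1.6 0.  0.7] g 40.1 16.4 err [ 0.4 -0.   0.6]
0.85 F [2.6 0.  1.8] g 40.2 16.4 err [ 0.6 -0.   0.7]
1.1 F [ 4.  -0.8  2.9] g 40.3 16.5 err [ 0.9 -0.1  0.9]
1.35 F [ 4.  -1.6  4.9] g 40.6 16.2 err [ 0.9 -0.2  1.2]
1.6 F [ 3.1 -2.5  5.8] g 40.7 16.4 err [ 0.7 -0.4  1.4]
1.85 F [ 1.3 -3.1  7. ] g 40.8 16.2 err [ 0.2 -0.6  1.3]
2.1 F [ 1.  -3.8  6.1] g 40.7 16.1 err [-1.  -1.   0.2]
```

```bash
python3 - <<'E'
from crank import *
arc(2.1,2.43,3,50);ctrl.hold(1.2)
s=sensors.read_state();print(s['t'],s['force'],s['eef_pos']-P(2.43))
o=[cv2.resize(optics.grab_frame(n)[0][b[1]:b[1]+140,b[0]:b[0]+130],(390,420),interpolation=cv2.INTER_CUBIC) for n,b in(('top',(85,190)),('side',(70,180)))]
cv2.imwrite('pics/c3.png',np.hstack(o)[...,::-1])
E
```

```text
2.21 F [ 0.5 -3.5  4.7] g 40.6 16.3 err [-1.1 -1.  -0.2]
2.32 F [-0.5 -5.9  4.2] g 40.5 16.4 err [-1.1 -1.  -0.5]
2.43 F [-1.7 -7.1 14.2] g 41.6 16.4 err [ 0.7 -0.6  2.7]
17.5583 [-2.30821264 -6.96519007 13.63237576] [ 0.67703124 -0.60121984  2.740123  ]
```

View pics/c3.png

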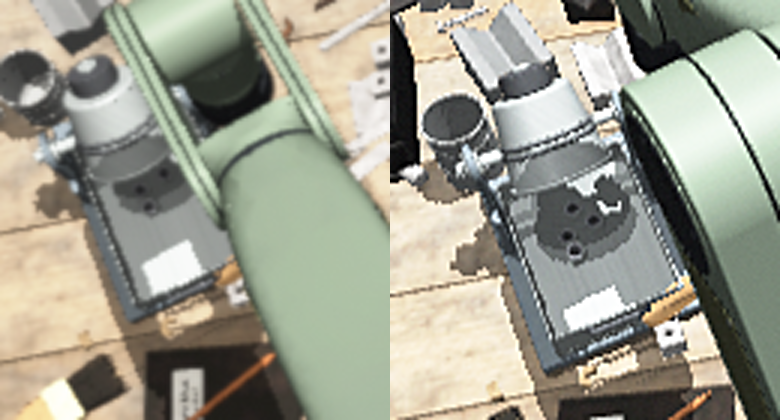

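All four nuts lie in the pan, as dots at (573,208), (593,220), (568,236) and (576,252) in the side panel. Now I'll bring the barrel back and compute the key position.

```bash
python3 - <<'E'
from crank import *
import pickle
arc(2.3,0,9,90) and arc(0,-.04,1,40);ctrl.hold(.2)
s=sensors.read_state();print(s['t'],s['force'])
D={n:(s,p,d) for n,s,p,d in pickle.load(open('/tmp/w.pkl','rb'))}
c=optics.camera_params('wrist');K=c['mtx'];T=c['T_tool_cam']
v,u=np.mgrid[0:420,0:560];a=np.stack([(u-K[0,2])/K[0,0],(v-K[1,2])/K[1,1]],-1);r=np.linalg.norm(a,axis=-1)+1e-9
def cl(nm):
    s,p,d=D[nm];q=np.dstack([a/r[...,None]*np.tan(r)[...,None],np.ones_like(r)])*d[...,None].astype(float)
    return (q@T[:3,:3].T+T[:3,3])@s['eef_rot'].T+s['eef_pos']
W=cl('key');p=D['key'][1]
for v0 in range(164,202,2): print(v0,[int(x) for x in W[v0,276:286:3,2]],[int(x) for x in p[v0,272:290:2].max(1)],W[v0,280].round(1))
for nm,z0,z1,cx in(('key',100,130,(479,109)),('key',76,84,(484,77)),('sw',97,104,(430,-274)),('sw',68,76,(430,-274))):
    W=cl(nm);m=(W[...,2]>z0)&(W[...,2]<z1)&(np.hypot(W[...,0]-cx[0],W[...,1]-cx[1])<(25 if z0==100 else 62))
    q=W[m][:,:2].astype(np.float32);print(nm,z0,m.sum(),cv2.minAreaRect(q),W[m][:,2].max())
E
```

```text
2.04 F [-2.1 -5.1  5.6] g 40.7 16.4 err [-1.8 -1.1 -0.7]
1.79 F [-5.4 -5.8  8.1] g 41.0 16.2 err [-1.9 -1.1 -0.2]
1.53 F [-1.2 -5.9  8.5] g 41.0 16.4 err [-0.1 -0.5  1. ]
1.28 F [ 1.8 -3.1  6.8] g 40.8 16.4 err [ 1.  -0.1  1. ]
1.02 F [ 3.8 -2.6  5.3] g 40.6 16.3 err [1.4 0.1 0.6]
0.77 F [ 5.7 -2.5  2.6] g 40.4 16.5 err [1.4 0.2 0.1]
0.51 F [ 6.4 -1.2  0.4] g 40.2 16.3 err [ 1.3  0.3 -0.6]
0.26 F [ 6.7 -0.3  0.3] g 40.1 16.1 err [ 1.1  0.3 -1.4]
0.0 F [-0.2 -3.6  8. ] g 41.1 16.3 err [-0.5 -0.   0.9]
-0.04 F [-7.2 -6.1 17. ] g 42.0 16.2 err [-1.2 -0.2  3.4]
21.4417 [-7.22205236 -5.3287633  16.43632265]
164 [80, 78, 81, 79] [188, 168, 97, 97, 109, 146, 208, 207, 208] [477.1 124.7  80. ]
166 [80, 78, 81, 80] [186, 110, 96, 84, 90, 135, 207, 207, 207] [477.4 122.3  79.7]
168 [98, 110, 109, 80] [187, 108, 76, 60, 59, 75, 179, 208, 209] [477.1 124.8 109.3]
170 [113, 116, 115, 80] [174, 156, 78, 69, 71, 75, 153, 208, 206] [477.2 123.9 116.4]
172 [116, 117, 116, 81] [170, 155, 70, 68, 66, 76, 154, 208, 208] [477.5 121.9 117.1]
174 [115, 116, 117, 81] [168, 154, 61, 62, 62, 66, 151, 206, 206
[... 961 characters left out ...]
 115.6]
198 [81, 79, 80, 81] [184, 119, 94, 83, 86, 170, 175, 182, 182] [482.9  84.7  80.6]
200 [80, 81, 80, 81] [185, 121, 98, 86, 88, 170, 175, 180, 182] [483.3  82.1  80.2]
key 100 255 ((479.2294921875, 110.30699920654297), (8.582183837890625, 29.57748794555664), 8.420555114746094) 126.2613515099064
key 76 3246 ((483.50347900390625, 78.04177856445312), (50.318138122558594, 110.96550750732422), 8.138702392578125) 83.9364582491981
sw 97 1577 ((430.46514892578125, -273.16290283203125), (43.653900146484375, 44.275020599365234), 8.307588577270508) 103.20187524573535
sw 68 2920 ((430.3053894042969, -273.2880554199219), (80.41112518310547, 79.80400085449219), 8.346528053283691) 75.97652762220622
```

```bash
cat > key.py <<'E'
from h import *
yk=np.radians(8.33);RK=tool(yk);K=np.array([479.1,109.9]);S=np.array([430.4,-273.4])
kx=np.array([np.cos(yk),np.sin(yk)]);ky=np.array([-np.sin(yk),np.cos(yk)])
def rd(tag=''):
    s=sensors.read_state();print(tag,'t',round(s['t'],2),'p',s['eef_pos'].round(1),'F',s['force'].round(1),'M',s['wrist_torque'].round(2),'g',round(s['grasp_force'],1),round(s['grip_width'],1));return s
E
python3 - <<'E'
from key import *
ctrl.gripper_to(45);s=rd('rel');ctrl.move_l(s['eef_pos']+[0,0,100],vel=200)
ctrl.move_ptp([*K,175],RK);ctrl.gripper_to(40);ctrl.move_l([*K,84],vel=100);rd('at')
ctrl.gripper_to(2,80);s=rd('grip')
if s['grasp_force']>20:
    ctrl.move_l([*K,100],vel=60);rd('up');ctrl.move_l([*K,190],vel=150);rd('up2')
    ctrl.move_ptp([*S,170],RK);ctrl.move_l([*S,136],vel=80);ctrl.hold(.2);rd('above')
    r=ctrl.move_l([*S,122],vel=15,threshold=4);rd(r)
E
```

```text
rel t 21.82 p [674.5 320.8 128.3] F [ 0.5 -0.   0.1] M [-0.01  0.01  0.  ] g 0.0 44.8
at t 24.88 p [479.8 109.9  84.7] F [-1.2  1.   0.6] M [-0.04 -0.    0.  ] g 0.0 39.5
grip t 25.26 p [479.2 109.9  84.7] F [-1.6 -0.   5.2] M [-0.09  0.45 -0.01] g 78.0 7.7
up t 25.68 p [479.3 109.9 100.4] F [-0.4  0.2 -0.8] M [-0.01  0.04  0.05] g 78.3 7.7
up2 t 26.43 p [478.3 109.9 189. ] F [-0.1  0.2 -1.9] M [0.02 0.   0.03] g 78.4 7.9
above t 28.64 p [ 430.9 -273.8  136.7] F [ 0.  -0.3  0.2] M [ 0.   -0.   -0.05] g 78.4 7.5
False t 29.73 p [ 430.5 -273.5  122.1] F [-0.3 -0.7  0.3] M [0.03 0.   0.01] g 78.4 7.6
```

The tip has passed into the slot with no contact force. Now pressing down with a wiggle.

```bash
python3 - <<'E'
from key import *
i=0;z=122.
while z>103.5:
    z-=1.5;i+=1;w=np.radians(2)*(-1)**i;o=.3*(-1)**i*kx
    ctrl.move_l([*(S+o),z],rot=tool(yk+w),vel=25);s=rd(z)
    if np.linalg.norm(s['force'])>50: break
ctrl.move_l([*S,z],rot=RK,vel=20);rd('end')
E
```

```text
120.5 t 29.98 p [ 430.1 -273.4  120.5] F [ 0.2 -0.2 -1. ] M [-0.04  0.    0.08] g 78.4 7.4
119.0 t 30.23 p [ 430.7 -273.3  119. ] F [ 0.3  0.4 -0.7] M [-0.    0.04  0.02] g 78.4 7.7
117.5 t 30.48 p [ 430.1 -273.5  117.6] F [-0.7 -0.8  0.5] M [-0.02  0.03  0.01] g 78.4 8.0
116.0 t 30.73 p [ 430.9 -274.   116.3] F [-0.3 -1.5  0.8] M [-0.36  0.05 -0.02] g 78.5 7.7
114.5 t 30.98 p [ 430.7 -274.2  115. ] F [ 1.6 -1.7 -0.3] M [-0.56 -0.25 -0.03] g 78.6 7.6
113.0 t 31.23 p [ 430.7 -274.2  113.2] F [-0.7 -3.7 -0.4] M [-0.92  0.06  0.02] g 78.4 7.4
111.5 t 31.48 p [ 430.5 -274.2  111.9] F [ 0.8 -3.9 -0.3] M [-0.83 -0.1   0.03] g 78.7 7.6
110.0 t 31.73 p [ 430.9 -274.1  111. ] F [-2.  -3.2  5.5] M [-0.77  0.38  0.02] g 79.3 7.6
108.5 t 31.98 p [ 430.7 -273.5  109.7] F [ 0.8 -1.6  3.4] M [-0.44 -0.11 -0.03] g 79.1 7.7
107.0 t 32.23 p [ 430.9 -273.1  107.6] F [-0.4 -1.3  5. ] M [-0.26  0.05 -0.  ] g 79.2 7.6
105.5 t 32.48 p [ 430.8 -273.1  105.4] F [ 3.1 -1.6  0.9] M [-0.31 -0.68  0.01] g 78.6 7.8
104.0 t 32.73 p [ 430.8 -273.1  104.7] F [-0.1 -0.1  7.7] M [-0.07  0.07 -0.08] g 79.5 7.9
102.5 t 32.98 p [ 430.9 -273.3  104.3] F [-0.7  2.2 11.9] M [ 0.37  0.13 -0.01] g 80.4 8.0
end t 33.23 p [ 430.9 -273.3  104.4] F [-1.   0.7 12.3] M [0.25 0.24 0.06] g 80.3 7.4
```

```bash
python3 - <<'E'
from key import *
ctrl.move_l([*S,99.5],rot=RK,vel=20);rd('press')
ctrl.move_l([*S,102],rot=RK,vel=20);rd('ease')
for a in np.arange(.2,1.75,.25):
    ctrl.move_l([*S,102],rot=tool(yk-a),vel=20);s=rd(round(a,2))
    if np.linalg.norm(s['force'])>50 or abs(s['wrist_torque'][2])>1.5: break
E
```

```text
press t 33.52 p [ 431.1 -273.5  104. ] F [-7.   5.1 28.1] M [ 1.07  1.22 -0.01] g 82.7 7.4
ease t 33.8 p [ 430.8 -273.4  104.4] F [-3.7  1.5 16.1] M [0.4  0.52 0.03] g 80.8 7.6
0.2 t 34.15 p [ 431.1 -273.5  104.4] F [-2.1  2.3 14.4] M [ 0.34  0.41 -0.04] g 80.6 7.5
0.45 t 34.55 p [ 431.3 -273.7  104.4] F [-1.1  0.9 14. ] M [0.23 0.24 0.01] g 80.6 7.9
0.7 t 34.95 p [ 431.5 -274.   104.4] F [-0.2  0.2 13.1] M [0.15 0.13 0.07] g 80.5 7.9
0.95 t 35.35 p [ 431.6 -274.3  104.4] F [-1.5  0.2 12.4] M [-0.04  0.11  0.06] g 80.4 7.4
1.2 t 35.75 p [ 431.6 -274.6  104.4] F [-1.2 -0.9 12.7] M [-0.23  0.1   0.09] g 80.3 7.7
1.45 t 36.15 p [ 431.5 -274.5  104.4] F [-0.7 -1.1 12. ] M [-0.09  0.14  0.06] g 80.3 7.9
1.7 t 36.55 p [ 431.5 -274.9  104.4] F [-0.8 -1.5 12.7] M [-0.31  0.17  0.09] g 80.3 7.7
```

```bash
python3 - <<'E'
from key import *
s=rd();R=s['eef_rot'];print(np.degrees(np.arctan2(R[1,1],R[0,1])-yk),s['q'].round(2))
p,_=optics.grab_frame('wrist');t,_=optics.grab_frame('top')
o=np.hstack([p[:,80:480],cv2.copyMakeBorder(cv2.resize(t[170:310,75:205],(390,420),interpolation=cv2.INTER_CUBIC),0,0,0,10,cv2.BORDER_CONSTANT)])
cv2.imwrite('pics/end.png',o[...,::-1])
E
```

```text
t 36.55 p [ 431.5 -274.9  104.4] F [-0.8 -1.5 12.7] M [-0.31  0.17  0.09] g 80.3 7.7
-97.28417248885499 [-0.74  0.2   1.81 -0.    1.13  0.82]
```

View pics/end.png

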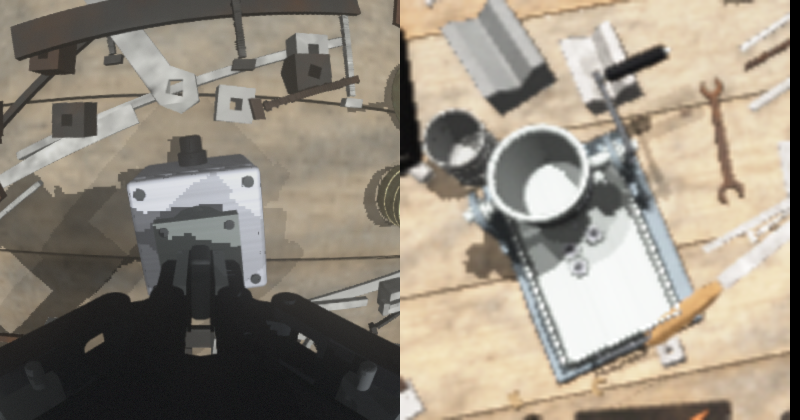

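The wrist panel shows the key gripped and turned about 97° at (200,270). The top panel shows the barrel upright and empty, with nuts in the pan around (580,255). Handing in.

```bash
python3 -c "
from plant import ctrl
print(ctrl.finish_job())"
```

```text
the job is handed in; nothing more can be done
None
```

I handed the job in at about 37 s of the 72 s allowed, but no verdict came back: all four nuts are in the pan, the barrel is upright and empty, and the key is fully home, gripped, and held about 97° clockwise.

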